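# Square up the carbon tins under the rack hood

## Task

Pick the straightedge up off its slate slab by the rib and use its brass edge to push the four small carbon tins back under the rack's hood until the whole row is hard up against the hidden stop bar. Press the row home with a firm, steady push of about 15 N (never over 30 N) for a good second, so that the tins stand square and in one straight line, then lay the straightedge flat back on the slab and let go. Touch the tins with the straightedge only and leave everything else where it stands.

Things in the scene. Friction and masses are not known exactly. Their poses are not given: they have to be found in the camera images.
- ruler_grip (a point): straightedge: flat wooden ruler, 250 long (y), 60 deep (x: 28 behind to 32 ahead of this point), 10 thick, brass front edge at its +x; a dark grip rib stands across its middle (20 thick in y, 56 long in x, top 56 above the ruler's underside), to be pinched across the 20. 0.25 kg. Point: middle of the rib, 36 above the underside; z up; x within 0.4 rad of the robot's x at the start.
- slab: dark slate slab on the ledge, 110 (x) x 250 (y) x 8 thick, fixed; the ruler starts lying on it and belongs there. It and the rewind crank stand on opposite sides, either way round. Origin at the centre of its underside; x and y as for the ruler lying on it.
- rack: fixed dark steel rack: flat hood 130 deep (x), 300 wide (y), underside 48 and top 56 above the ledge, on two cheeks (inner faces y = +-140), open towards the robot. Origin on the ledge under the middle of the hood's front edge; +x points into the rack, z up. Under the hood a wooden stop bar (262 wide, parallel to y, up to 44 high) is clamped across: see the mouth point.
- tin1: loose grey enamel carbon tin, 76 deep (x, into the rack) x 40 wide (y) x 42 high, about 0.12 kg; number 1 of 4 counted from the rack's +y side. Starts in front of the rack, out of line and turned a little. Origin at the centre of its underside.
- tin2: loose grey enamel carbon tin, 76 deep (x, into the rack) x 40 wide (y) x 42 high, about 0.12 kg; number 2 of 4 counted from the rack's +y side. Starts in front of the rack, out of line and turned a little. Origin at the centre of its underside.
- tin3: loose grey enamel carbon tin, 76 deep (x, into the rack) x 40 wide (y) x 42 high, about 0.12 kg; number 3 of 4 counted from the rack's +y side. Starts in front of the rack, out of line and turned a little. Origin at the centre of its underside.
- tin4: loose grey enamel carbon tin, 76 deep (x, into the rack) x 40 wide (y) x 42 high, about 0.12 kg; number 4 of 4 counted from the rack's +y side. Starts in front of the rack, out of line and turned a little. Origin at the centre of its underside.
- barrel1: polished brass lens barrel standing upright beside the +y cheek of the rack, loose, diameter 40, 85 high; origin at the centre of its foot. Bystander.
- barrel2: the same kind of brass lens barrel beside the -y cheek of the rack, loose; origin at the centre of its foot. Bystander.
- oilcan: loose copper oil can with a pointed spout, diameter 64, 120 high; origin at the centre of its foot. Bystander.
- carbonbox: big grey enamel carbon box, 100 x 200 x 60 high, 1.5 kg, loose; origin at the centre of its underside. Bystander, not one of the four small tins.
- reelcan: flat round film can, diameter 150, 33 high, loose; origin at the centre of its underside. Bystander.
- crank: fixed copper film rewind crank on a cast base 100 x 130, 120 high; origin at the centre of its underside. Keep clear.
- rack_mouth (a point): middle of the hood's front top edge, 56 above the rack's origin. The stop bar's face lies somewhere 15 to 75 mm in from this edge (rack x 0.015 to 0.075); it is not seen or measured and differs each time, so feel for it. It does not give. Sliding the four tins takes about 1 to 5 N in all; at the stop the force climbs steeply.
Things that resemble listed ones, but are neither listed nor needed, are in the scene too. Leave any pink look-alike of the tin1 alone.

How it is judged (in metres and radians):
On the way, in this order (a step that is already met when the one before it is completed fails the run):
1. the straightedge has been lifted clear of the slab (height (world z) of ruler_grip above 0.075 m), for 0.1 s.
2. the row is in line under the hood and is being pressed against the stop: more than 8 N on the rack, held for 0.6 s (contact force between rack and anything else above 8 N and (contact force between rack and tin1 above 2 N or contact force between rack and tin2 above 2 N or contact force between rack and tin3 above 2 N or contact force between rack and tin4 above 2 N) and x of each of tin1, tin2, tin3, tin4 in the frame of rack above -0.027 m and angle between the x axis of each of tin1, tin2, tin3, tin4 and the x axis of rack, either way round below 0.05 rad and angle between each of tin1, tin2, tin3, tin4's own z axis and vertical below 0.05 rad and x of tin2 in the frame of tin1 between -0.004 and 0.004 m and x of tin3 in the frame of tin2 between -0.004 and 0.004 m and x of tin4 in the frame of tin3 between -0.004 and 0.004 m), for 0.6 s.
At the end, for the whole second after the job is handed in: All four tins upright, still, centres at most 27 mm outside the hood's front edge, square to the rack within 0.05 rad, level with their neighbours within 4 mm; the straightedge flat on the slab, rib within 35 mm (x) and 50 mm (y) of the slab's centre, turned under 0.3 rad (x of each of tin1, tin2, tin3, tin4 in the frame of rack above -0.027 m and angle between the x axis of each of tin1, tin2, tin3, tin4 and the x axis of rack, either way round below 0.05 rad and angle between each of tin1, tin2, tin3, tin4, ruler_grip's own z axis and vertical below 0.05 rad and x of tin2 in the frame of tin1 between -0.004 and 0.004 m and x of tin3 in the frame of tin2 between -0.004 and 0.004 m and x of tin4 in the frame of tin3 between -0.004 and 0.004 m and linear speed of each of tin1, tin2, tin3, tin4 below 0.01 m/s and x of ruler_grip in the frame of slab between -0.035 and 0.035 m and y of ruler_grip in the frame of slab between -0.05 and 0.05 m and height (world z) of ruler_grip below 0.049 m and angle between the y axis of ruler_grip and the y axis of slab, either way round below 0.3 rad); the robot touches nothing.
It fails at once if the row or the rack is rammed (more than 30 N on the rack) (contact force between rack and anything else above 30 N).
It fails at once if a tin is touched by the gripper or arm instead of the straightedge (contact force between any of the fingers, the arm and tin1 above 0.5 N or contact force between any of the fingers, the arm and tin2 above 0.5 N or contact force between any of the fingers, the arm and tin3 above 0.5 N or contact force between any of the fingers, the arm and tin4 above 0.5 N).
It fails at once if a bystander is moved more than 15 mm (distance of any of barrel1, barrel2, oilcan, carbonbox, reelcan from where it was at the start of the episode above 0.015 m).
It also fails if it takes over 72 s, if anything falls off the work surface, if the arm or the gripper's body presses on something with over 40 N, if the wrist force passes 120 N, or if a joint passes its speed limit or range.

## Robot

A 6-joint arm with a two-finger parallel gripper is mounted at the origin on the work surface. World frame = base frame: x ahead of the robot, y to its left, z up, the work surface at z = 0. Lengths are in m, angles in degrees, forces in N, time in s.
With the tool pointing down it reaches from about 0.3 to 0.75 m from the base axis. Payload 8.5 kg.
Tool frame: the origin (TCP) lies at the very end of the fingers, on their centre line; the grasp point (between the pads) lies 19 mm behind it (env.pinch_z is the distance from the TCP to the grasp point, in m); z points along the fingers, y is the line along which they close (so a half turn about z gives the same grasp; the last joint's range is limited). The gripper opens to 85 mm and grips with 20 to 120 N. Pads are 22 mm wide; open, the fingers measure 114 mm over their backs; the gripper's body (76 mm by 85 mm) begins 54 mm behind the grasp point. The pads swing forward as they close: fully open they stand 13 mm farther back than shut.
Start: joints at [63.467, 21.807, 74.336, -0, 83.858, -12.336], TCP at [0.135, 0.533, 0.231] pointing down, gripper open.
Joint ranges: [-178.18, 178.18], [-50.72, 133.34], [12.68, 142.11], [-81.47, 261.47], [9.98, 163.14], [-165.26, 165.26]. Speed limits (degrees/s): [136.94, 136.94, 180, 180, 180, 180].

## Interface

Orientations are given as a 3x3 rotation matrix whose columns are the frame's x, y, z axes.
In Python, from rig import env, viewer gives the robot as it stands.
- The arm moves only by the tool drive_tool, never from a script. Its argument "series" is a list of rows, each a list of 3 entries, a list of its own where there are three numbers: the shift along the tool's x, y, z in m, then the turn about the tool's z in degrees, then the finger opening in m, from 0 to 0.0854. A call has 1 to 20 rows; each row is the pose to reach, as a shift and turn from the pose commanded when the call began, along the tool's axes at that moment; what a row does not reach only later rows make up. A row lasts 1/10 s, in which the tool goes at most 50 mm and 8.59 degrees, less where a joint would pass 70% of its speed; a pose out of reach is approached as far as the arm can. A call with a gripper value outside its range is refused whole. The fingers move at their own pace and stop on an object; "newtons" is the grip in N (left out, the last holds). Time passes only in rows, so rows that repeat a pose let the fingers close. It gives the time, the measured TCP pose, the force, the opening and the grip force at its end, in the units of the state.
- env.observe(): the state, without advancing time (a new reading comes with each control period).
- viewer.get_image(name): name is "scene" or "top" or "wrist"; returns a dict with "img" (480x640x3 uint8, red, green, blue), "depth" (480x640 float32, m along the optical axis (not along the pixel's ray), 0 where there is no reading), "camera_matrix" (3x3 intrinsics, pixels), "rvec" (rotation vector, rad) and "tvec" (3), from world to camera coordinates, as OpenCV has them. Camera axes: x right, y down, z forward; pixel columns grow to the right and rows downward; lengths in m; the calibration is good to about 2 mm. A picture is of the moment at which its call begins.
- env.close_job(): hands the job in; it is judged then, once.
The state is a dict: "time_s": time; "q": joint angles; "qvel": joint speeds; "joint_efforts": joint torques, N m; "position": TCP position; "tool_rot": TCP orientation; "ft_force": force on the tool from outside, world axes, zero at the start; "wrist_torque": the same for the moment, N m; "grip_width": finger opening in m; "gripper_force": force on a finger pad.
Only numpy, scipy, OpenCV 4.12 (cv2) and the standard library are available. Lean on these libraries where they do the work, as an engineer would, in place of code of your own. Each camera call takes 0.05 s, during which the arm holds its last target. There are 200 camera calls.

## Working session

There is one attempt and no reset: what is moved stays moved. The work goes in short steps, Python scripts to look and compute and a tool call to move; the robot and the scene stay as the last step left them, time stands still between calls to the robot, and variables do not carry over. Pictures are saved under pics/ and viewed, at most 10 in all, crops included, and the job is handed in when it is done.

Besides the shell and the picture viewer there is one more tool, called after "Request:" in YAML: its name, and indented under it one key for each argument. drive_tool: Moves the arm, as the interface text tells. Its arguments: {"type":"object","properties":{"series":{"type":"array"},"newtons":{"type":"number"}},"required":["series"]}

```bash
mkdir -p pics; cat > h.py <<'E'
import numpy as np, cv2
from rig import env, viewer
def grab(n):
    d=viewer.get_image(n); np.savez('pics/%s.npz'%n,**d); return d
def load(n): return dict(np.load('pics/%s.npz'%n))
def pts(d):
    K=d['camera_matrix'];R=cv2.Rodrigues(d['rvec'])[0];z=d['depth']
    v,u=np.mgrid[:480,:640]
    P=np.stack([(u-K[0,2])/K[0,0]*z,(v-K[1,2])/K[1,1]*z,z],-1)
    return (P-d['tvec'].ravel())@R
def save(n,im): cv2.imwrite('pics/'+n,cv2.cvtColor(im,cv2.COLOR_RGB2BGR))
E
python3 - <<'E'
from h import *
for n in('top','scene'): save(n+'0.png',grab(n)['img'])
s=env.observe();print({k:np.round(v,3).tolist() for k,v in s.items()})
P=pts(load('top'));print(np.round(P[40:480:80,40:640:80],3).tolist())
E
```

```text
{'time_s': 0.1, 'q': [63.468, 21.836, 74.379, 0.0, 83.86, -12.337], 'qvel': [-0.075, -0.178, -0.129, 0.041, 0.0, -0.001], 'joint_efforts': [0.005, -44.921, -23.166, -0.0, 0.004, -0.0], 'position': [0.135, 0.533, 0.231], 'tool_rot': [[-0.969, 0.245, -0.001], [0.245, 0.969, -0.001], [0.0, -0.001, -1.0]], 'ft_force': [-0.475, 0.558, -0.678], 'wrist_torque': [-0.006, 0.011, 0.022], 'gripper_force': 0.0, 'grip_width': 0.085}
[[[1.549, 1.072, -0.76], [1.551, 0.737, -0.753], [1.554, 0.405, -0.75], [1.556, 0.073, -0.745], [1.562, -0.258, -0.745], [1.574, -0.593, -0.757], [1.574, -0.923, -0.748], [1.579, -1.256, -0.747]], [[0.861, 0.649, 0.005], [0.798, 0.379, 0.158], [0.87, 0.221, -0.0], [0.874, 0.005, -0.0], [0.861, -0.208, 0.036], [0.881, -0.427, -0.002], [0.882, -0.643, 0.002], [1.217, -1.221, -0.735]], [[0.6, 0.558, 0.14], [0.642, 0.416, 0.003], [0.62, 0.189, 0.09], [0.634, -0.005, 0.05], [0.202, -0.113, 1.523], [0.637, -0.408, 0.062], [0.629, -0.597, 0.099], [0.889, -1.201, -0.752]], [[0.426, 0.596, 0.015], [0.429, 0.393, 0.02], [0.435, 0.198, -0.006], [0.437, -0.007, -0.0], [0.441, -0.211, -0.003], [0.441, -0.413, 0.012], [0.441, -0.61, 0.029], [0.57, -1.173, -0.748]], [[0.229, 0.584, -0.007], [0.232, 0.385, -0.005], [0.234, 0.187, -0.007], [0.237, -0.013, -0.002], [0.24, -0.211, -0.001], [0.242, -0.41, 0.0], [0.245, -0.608, 0.001], [0.27, -1.147, -0.745]], [[0.04, 0.559, 0.001], [0.043, 0.365, 0.007], [0.044, 0.175, -0.004], [0.067, -0.03, 0.193], [0.05, -0.211, 0.005], [0.052, -0.405, -0.001], [0.054, -0.6, -0.005], [-0.011, -1.114, -0.723]]]
```

View pics/top0.png

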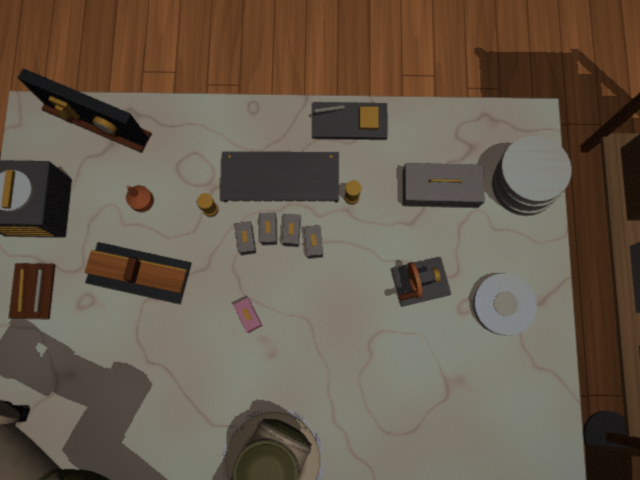

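View pics/scene0.png

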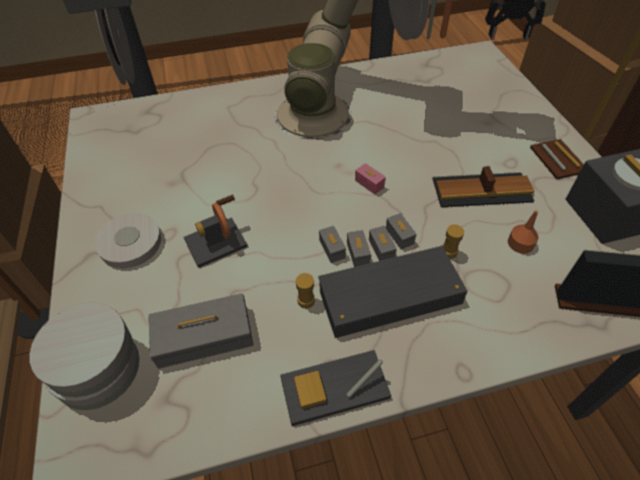

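Candidates seen in top view: the straightedge with a rib at (131,268), versus the brown tool tray at (33,290) and the slate tray with a pen at (349,120). Only the first has a standing rib and a slab under it. Tins: the four grey ones at (245,237), (268,228), (291,229), (314,240). The pink one at (247,314) is the decoy. I'll check with an enlarged crop.

```bash
python3 - <<'E'
from h import *
d=load('top');c=d['img'][145:315,70:370]
save('crop1.png',cv2.resize(c,(795,450),interpolation=cv2.INTER_CUBIC))
P=pts(d);hm=P[...,2]
def rep(name,u0,u1,v0,v1,lo,hi):
    m=np.zeros((480,640),bool);m[v0:v1,u0:u1]=True;m&=(hm>lo)&(hm<hi)
    q=P[m];r=cv2.minAreaRect(q[:,:2].astype(np.float32)*1000)
    print(name,m.sum(),np.round(np.median(q,0),4),np.round(r[0],1),np.round(r[1],1),round(r[2],1))
rep('rib',110,150,250,290,.045,.08)
rep('hood',210,350,145,210,.045,.066)
for i,(u,v) in enumerate([(245,237),(268,228),(291,229),(314,240)]): rep('tin%d'%(i+1),u-13,u+13,v-18,v+20,.034,.05)
E
```

```text
rib 233 [0.4494 0.3568 0.0619] [450.6 359.5] [22.4 56.3] 78.9
hood 5751 [ 0.6958 -0.0017  0.0555] [696.8   1.6] [151.  352.8] 4.9
tin1 480 [0.5392 0.0832 0.0414] [539.6  83.5] [77.2 40.6] 10.2
tin2 462 [0.5642 0.0261 0.0416] [565.8  25.7] [77.4 40.6] 4.0
tin3 469 [ 0.5614 -0.0334  0.0417] [561.8 -33.2] [40.1 76.9] 86.8
tin4 470 [ 0.5325 -0.0902  0.0419] [532.7 -90.4] [76.9 40.3] 6.7
```

View pics/crop1.png

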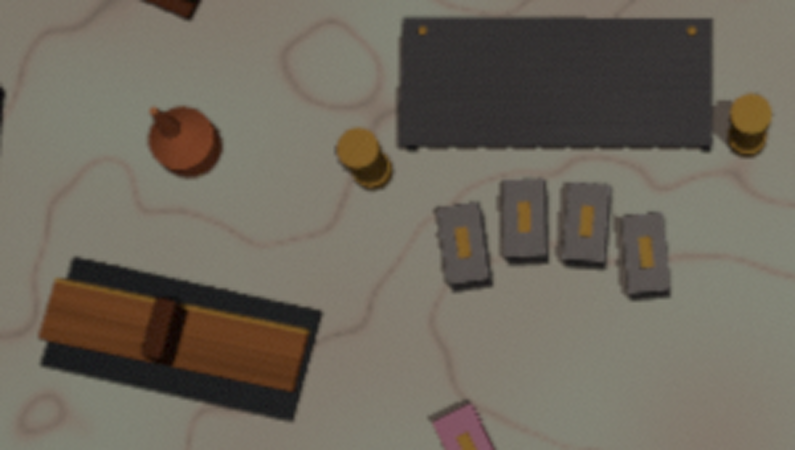

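The crop confirms the ruler: dark rib at crop (165,330), brass edge on the far (+x) side, lying on the slate slab. The rack's front edge runs from crop (398,147) to (712,149), and the four grey tins are in front of it. Next I'll get the rack, slab and ruler poses.

```bash
python3 - <<'E'
from h import *
d=load('top');K=d['camera_matrix'];R=cv2.Rodrigues(d['rvec'])[0];t=d['tvec'].ravel()
def ray(u,v,z):
    r=R.T@np.linalg.solve(K,[u,v,1.]);c=-R.T@t;return c+r*(z-c[2])/r[2]
im=d['img'].astype(int)
P=pts(d);hsv=cv2.cvtColor(d['img'],cv2.COLOR_RGB2HSV)
def rect(name,u0,u1,v0,v1,mask,z):
    m=np.zeros((480,640),np.uint8);m[v0:v1,u0:u1]=mask[v0:v1,u0:u1]
    m=cv2.morphologyEx(m,cv2.MORPH_OPEN,np.ones((3,3)))
    n,l,s,_=cv2.connectedComponentsWithStats(m);k=1+np.argmax(s[1:,4])
    vv,uu=np.where(l==k);q=np.array([ray(u,v,z)[:2] for u,v in zip(uu,vv)])
    r=cv2.minAreaRect((q*1000).astype(np.float32));print(name,s[k,4],q.mean(0).round(4),np.round(r,1) if 0 else r,'\n',cv2.boxPoints(r).round(1).tolist())
val=hsv[...,2]
rect('hood',210,345,145,204,(val<75).astype(np.uint8),.056)
rect('wood',75,200,235,310,((im[...,0]-im[...,2]>25)).astype(np.uint8),.018)
rect('slab+ruler',75,200,235,310,((val<75)|(im[...,0]-im[...,2]>25)).astype(np.uint8),.010)
# hood front edge lines
for u in (228,250,270,290,310,330):
    col=val[190:212,u].astype(int);k=np.argmax(np.diff(col));print(u,190+k,ray(u,190.5+k,.052)[:2].round(4))
E
```

```text
hood 5748 [ 0.6959 -0.0013] ((695.4199829101562, -1.490203857421875), (130.85572814941406, 300.25836181640625), 0.8428745865821838) 
 [[627.7999877929688, 147.6999969482422], [632.2000122070312, -152.60000610351562], [763.0, -150.60000610351562], [758.5999755859375, 149.60000610351562]]
wood 1171 [0.4406 0.293 ] ((440.7139587402344, 293.41986083984375), (120.9956283569336, 62.74330139160156), 79.43710327148438) 
 [[398.79998779296875, 239.6999969482422], [460.5, 228.1999969482422], [482.6000061035156, 347.1000061035156], [421.0, 358.6000061035156]]
slab+ruler 4291 [0.4504 0.3552] ((451.57537841796875, 358.123779296875), (261.34405517578125, 109.94482421875), 78.17253112792969) 
 [[371.0, 241.5], [478.6000061035156, 219.0], [532.2000122070312, 474.79998779296875], [424.6000061035156, 497.29998779296875]]
228 200 [0.6306 0.1265]
250 200 [0.6314 0.0709]
270 200 [0.6322 0.0203]
290 200 [ 0.6329 -0.0303]
310 200 [ 0.6336 -0.0809]
330 200 [ 0.6344 -0.1316]
```

Request:
drive_tool:
  series:
    - [[-0.044, -0.011, 0], -1, 0.07]
    - [[-0.088, -0.023, 0], -2, 0.07]
    - [[-0.132, -0.034, 0.01], -3, 0.07]
    - [[-0.176, -0.046, 0.02], -3.2, 0.07]
    - [[-0.22, -0.057, 0.03], -3.2, 0.07]
    - [[-0.264, -0.068, 0.05], -3.2, 0.07]
    - [[-0.308, -0.08, 0.08], -3.2, 0.07]
    - [[-0.338, -0.088, 0.1], -3.2, 0.07]
    - [[-0.348, -0.091, 0.11], -3.2, 0.07]
    - [[-0.348, -0.091, 0.11], -3.2, 0.07]
    - [[-0.348, -0.091, 0.11], -3.2, 0.07]

```text
time_s: 1.2
position: [0.4492, 0.3603, 0.1219]
tool_rot: [[-0.982, 0.19, 0.0], [0.19, 0.982, 0.0], [0.0, 0.0, -1.0]]
ft_force: [-0.8, 0.6, 0.2]
grip_width: 0.0697
gripper_force: 0.0
```

```bash
python3 - <<'E'
from h import *
d=grab('wrist');save('w1.png',d['img']);P=pts(d)
s=env.observe();print(s['position'],s['tool_rot'],s['ft_force'],s['time_s'])
m=(P[...,2]>.05)&(P[...,2]<.075)&(np.hypot(P[...,0]-.45,P[...,1]-.36)<.06)
q=P[m];print(m.sum(),cv2.minAreaRect((q[:,:2]*1000).astype(np.float32)))
E
```

```text
[0.44912833 0.36059272 0.12233847] [[-9.81887943e-01  1.89460138e-01  9.60575471e-04]
 [ 1.89460905e-01  9.81887954e-01  7.82028157e-04]
 [-7.95014322e-04  9.49855516e-04 -9.99999233e-01]] [ 0.00690262 -0.18070535  0.71248099] 1.25
3102 ((450.5054626464844, 361.5614318847656), (19.96390151977539, 55.361480712890625), 79.32173919677734)
```

View pics/w1.png

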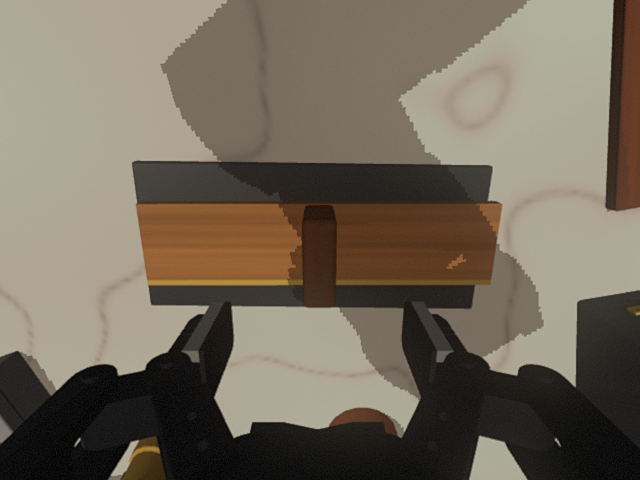

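The wrist view shows the rib at (319,255), centred between the fingers, with the brass edge at row 282 on the far side. I'll descend, grip, then lift and go on.

Request:
drive_tool:
  series:
    - [[-0.001, 0.001, 0.03], 0, 0.06]
    - [[-0.001, 0.001, 0.06], 0, 0.06]
    - [[-0.001, 0.001, 0.085], 0, 0.06]
    - [[-0.001, 0.001, 0.101], 0, 0.06]
    - [[-0.001, 0.001, 0.101], 0, 0.06]
    - [[-0.001, 0.001, 0.101], 0, 0.0]
    - [[-0.001, 0.001, 0.101], 0, 0.0]
    - [[-0.001, 0.001, 0.101], 0, 0.0]
    - [[-0.001, 0.001, 0.101], 0, 0.0]
    - [[-0.001, 0.001, 0.101], 0, 0.0]
    - [[-0.001, 0.001, 0.101], 0, 0.0]
  newtons: 100

```text
time_s: 2.35
position: [0.4516, 0.3609, 0.0219]
tool_rot: [[-0.982, 0.191, 0.002], [0.191, 0.982, 0.001], [-0.002, 0.002, -1.0]]
ft_force: [-1.0, 0.3, 6.7]
grip_width: 0.0187
gripper_force: 98.4
```

Request:
drive_tool:
  series:
    - [[0, 0, -0.01], 0, 0]
    - [[0, 0, -0.03], 0, 0]
    - [[0, 0, -0.055], 0, 0]
    - [[0, 0, -0.08], 0, 0]
    - [[0, 0, -0.09], 0, 0]
    - [[-0.004, -0.02, -0.09], -1, 0]
    - [[-0.011, -0.06, -0.09], -2, 0]
    - [[-0.018, -0.1, -0.09], -4, 0]
    - [[-0.025, -0.14, -0.09], -6, 0]
    - [[-0.032, -0.18, -0.09], -7.5, 0]
    - [[-0.039, -0.22, -0.09], -9, 0]
    - [[-0.046, -0.26, -0.09], -10, 0]
    - [[-0.053, -0.3, -0.09], -11, 0]
    - [[-0.059, -0.33, -0.09], -11.9, 0]
    - [[-0.062, -0.35, -0.09], -11.9, 0]
    - [[-0.064, -0.359, -0.09], -11.9, 0]
    - [[-0.064, -0.359, -0.09], -11.9, 0]
    - [[-0.064, -0.359, -0.09], -11.9, 0]

```text
time_s: 4.15
position: [0.4453, -0.0035, 0.1102]
tool_rot: [[-1.0, -0.016, -0.0], [-0.016, 1.0, 0.0], [0.0, 0.0, -1.0]]
ft_force: [-0.3, 0.5, -2.1]
grip_width: 0.0192
gripper_force: 98.2
```

```bash
python3 - <<'E'
from h import *
d=grab('scene');save('s2.png',d['img'])
w=grab('wrist');save('w2.png',w['img']);P=pts(w);im=w['img'].astype(int)
s=env.observe();print(s['position'],s['tool_rot'][:,1],s['ft_force'],s['wrist_torque'],s['time_s'])
h,v=P[...,2],np.hypot(P[...,0]-.45,P[...,1])
m=(h>.07)&(h<.115)&(abs(P[...,1])<.15)&(P[...,0]>.38)&(P[...,0]<.5)&(im[...,0]-im[...,2]>20)
q=P[m];print(m.sum(),cv2.minAreaRect((q[:,:2]*1000).astype(np.float32)))
A=np.c_[q[:,:2],np.ones(len(q))];print('plane',np.linalg.lstsq(A,q[:,2],rcond=None)[0], np.median(q[:,2]))
E
```

```text
[ 0.44533232 -0.00324369  0.11025596] [-1.69927845e-02  9.99855585e-01  2.33699491e-04] [-0.31878636  0.88660673 -2.06227576] [ 0.01520512 -0.02098504 -0.0162246 ] 4.25
58617 ((446.9883728027344, -2.6963882446289062), (61.60325622558594, 252.1768341064453), 0.9532044529914856)
plane [ 0.02289368 -0.00028631  0.09538251] 0.10572607709642107
```

View pics/w2.png

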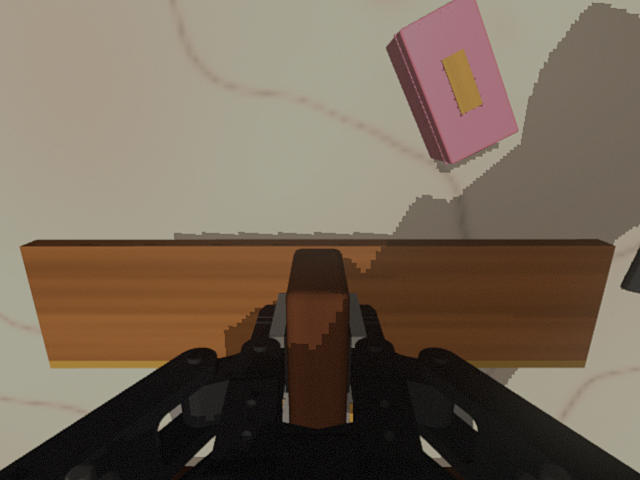

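The ruler is held level with its brass edge forward, centred at (0.447, -0.003). The pink tin at (455,85) is behind it and clear. I'll lower it and push most of the free distance.

Request:
drive_tool:
  series:
    - [[0, 0, 0.03], 0, 0]
    - [[0, 0, 0.06], 0, 0]
    - [[0, 0, 0.08], 0, 0]
    - [[0, 0, 0.083], 0, 0]
    - [[0, 0, 0.083], 0, 0]
    - [[-0.006, 0, 0.083], 0, 0]
    - [[-0.012, 0, 0.083], 0, 0]
    - [[-0.017, 0, 0.083], 0, 0]
    - [[-0.022, 0, 0.083], 0, 0]
    - [[-0.027, 0, 0.083], 0, 0]
    - [[-0.032, 0, 0.083], 0, 0]
    - [[-0.037, 0, 0.083], 0, 0]
    - [[-0.042, 0, 0.083], 0, 0]
    - [[-0.047, 0, 0.083], 0, 0]
    - [[-0.052, 0, 0.083], 0, 0]
    - [[-0.057, 0, 0.083], 0, 0]
    - [[-0.062, 0, 0.083], 0, 0]
    - [[-0.067, 0, 0.083], 0, 0]
    - [[-0.072, 0, 0.083], 0, 0]
    - [[-0.076, 0, 0.083], 0, 0]

```text
time_s: 6.25
position: [0.522, -0.003, 0.0272]
tool_rot: [[-1.0, -0.016, 0.0], [-0.016, 1.0, -0.0], [-0.0, -0.0, -1.0]]
ft_force: [-3.6, -0.3, -1.8]
grip_width: 0.019
gripper_force: 98.3
```

```bash
python3 - <<'E'
from h import *
d=grab('top');save('t3.png',cv2.resize(d['img'][145:265,200:360],(800,600),interpolation=cv2.INTER_CUBIC))
s=env.observe();print(s['position'],s['tool_rot'],s['ft_force'],s['time_s'])
E
```

```text
[ 0.52260203 -0.003102    0.02728161] [[-9.99875750e-01 -1.57254170e-02  1.09312999e-03]
 [-1.57255794e-02  9.99876336e-01 -1.40204051e-04]
 [-1.09079004e-03 -1.57376733e-04 -9.99999393e-01]] [-0.02260523  0.36377624 -2.16011481] 6.3
```

View pics/t3.png

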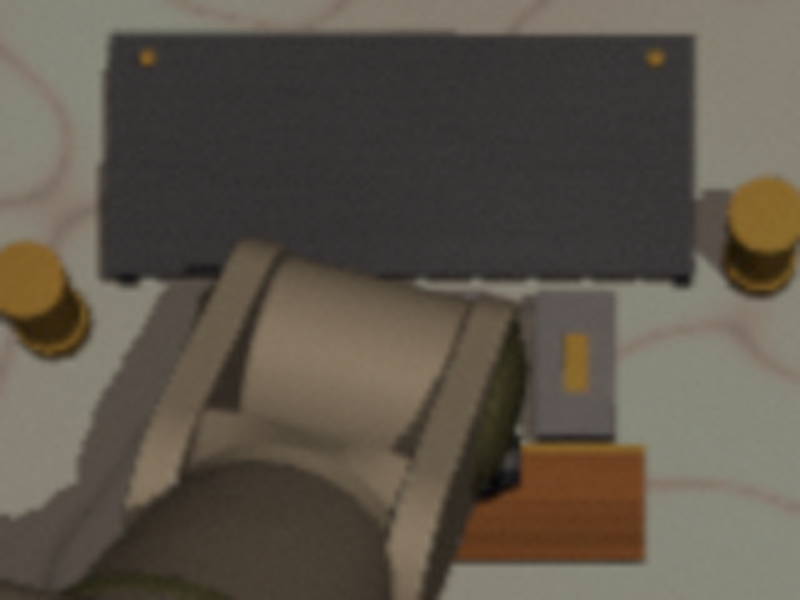

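Tin4 at (575,365) stands square against the brass edge, with its front just at the hood edge, and the other tins are hidden by the arm. I'll continue in small steps.

Request:
drive_tool:
  series:
    - [[-0.003, 0, 0], 0, 0]
    - [[-0.006, 0, 0], 0, 0]
    - [[-0.009, 0, 0], 0, 0]
    - [[-0.011, 0, 0], 0, 0]

```text
time_s: 6.7
position: [0.5328, -0.0029, 0.0273]
tool_rot: [[-1.0, -0.016, 0.0], [-0.016, 1.0, -0.0], [-0.0, -0.0, -1.0]]
ft_force: [-3.7, -0.0, -0.9]
grip_width: 0.0192
gripper_force: 98.3
```

Request:
drive_tool:
  series:
    - [[-0.0015, 0, 0], 0, 0]
    - [[-0.003, 0, 0], 0, 0]

```text
time_s: 6.9
position: [0.5355, -0.0028, 0.0273]
tool_rot: [[-1.0, -0.016, -0.0], [-0.016, 1.0, 0.0], [0.0, 0.0, -1.0]]
ft_force: [-3.1, 0.3, -2.2]
grip_width: 0.0191
gripper_force: 98.3
```

Request:
drive_tool:
  series:
    - [[-0.0015, 0, 0], 0, 0]
    - [[-0.003, 0, 0], 0, 0]

```text
time_s: 7.1
position: [0.5385, -0.0028, 0.0273]
tool_rot: [[-1.0, -0.016, 0.0], [-0.016, 1.0, -0.0], [-0.0, -0.0, -1.0]]
ft_force: [-2.5, -0.2, -2.6]
grip_width: 0.0187
gripper_force: 98.3
```

Request:
drive_tool:
  series:
    - [[-0.0015, 0, 0], 0, 0]
    - [[-0.003, 0, 0], 0, 0]

```text
time_s: 7.3
position: [0.5416, -0.0027, 0.0273]
tool_rot: [[-1.0, -0.016, 0.0], [-0.016, 1.0, -0.0], [-0.0, -0.0, -1.0]]
ft_force: [-2.4, -0.6, -2.4]
grip_width: 0.0189
gripper_force: 98.3
```

Request:
drive_tool:
  series:
    - [[-0.001, 0, 0], 0, 0]
    - [[-0.002, 0, 0], 0, 0]
    - [[-0.003, 0, 0], 0, 0]

```text
time_s: 7.6
position: [0.5445, -0.0026, 0.0273]
tool_rot: [[-1.0, -0.016, -0.0], [-0.016, 1.0, 0.0], [0.0, 0.0, -1.0]]
ft_force: [-2.2, -0.0, -3.6]
grip_width: 0.0188
gripper_force: 98.3
```

Request:
drive_tool:
  series:
    - [[-0.001, 0, 0], 0, 0]
    - [[-0.002, 0, 0], 0, 0]
    - [[-0.003, 0, 0], 0, 0]

```text
time_s: 7.9
position: [0.5453, -0.0024, 0.0272]
tool_rot: [[-1.0, -0.016, -0.006], [-0.016, 1.0, 0.0], [0.006, 0.001, -1.0]]
ft_force: [-15.0, -0.6, 5.9]
grip_width: 0.0188
gripper_force: 99.2
```

Request:
drive_tool:
  series:
    - [[-0.0002, 0, 0], 0, 0]
    - [[-0.0002, 0, 0], 0, 0]
    - [[-0.0002, 0, 0], 0, 0]
    - [[-0.0002, 0, 0], 0, 0]
    - [[-0.0002, 0, 0], 0, 0]
    - [[-0.0002, 0, 0], 0, 0]

```text
time_s: 8.5
position: [0.5452, -0.0024, 0.0272]
tool_rot: [[-1.0, -0.015, -0.006], [-0.015, 1.0, 0.001], [0.006, 0.001, -1.0]]
ft_force: [-12.9, -0.6, 5.0]
grip_width: 0.0193
gripper_force: 99.2
```

```bash
python3 - <<'E'
from h import *
w=grab('wrist')
s=env.observe();print(s['position'],s['tool_rot'],s['ft_force'],s['wrist_torque'],s['time_s'])
P=pts(w);im=w['img'].astype(int);h=P[...,2]
m=(h>.012)&(h<.035)&(abs(P[...,1])<.14)&(P[...,0]>.48)&(P[...,0]<.6)&(im[...,0]-im[...,2]>20)
q=P[m];print(m.sum(),cv2.minAreaRect((q[:,:2]*1000).astype(np.float32)),np.median(h[m]))
E
```

```text
[ 0.54525218 -0.00240595  0.02720719] [[-9.99863420e-01 -1.55030754e-02 -5.72674241e-03]
 [-1.55061923e-02  9.99879647e-01  5.00269325e-04]
 [ 5.71829747e-03  5.89000968e-04 -9.99983477e-01]] [-13.04644576  -0.07376486   5.14129415] [-0.30059765  2.17162161 -0.34209243] 8.55
58809 ((546.6920166015625, -2.1155166625976562), (61.51585006713867, 252.19956970214844), 0.754490852355957) 0.022681868541049983
```

Request:
drive_tool:
  series:
    - [[-0.0004, 0, 0], 0, 0]
    - [[-0.0008, 0, 0], 0, 0]
    - [[-0.0008, 0, 0], 0, 0]
    - [[-0.0008, 0, 0], 0, 0]
    - [[-0.0008, 0, 0], 0, 0]
    - [[-0.0008, 0, 0], 0, 0]
    - [[-0.0008, 0, 0], 0, 0]
    - [[-0.0008, 0, 0], 0, 0]
    - [[-0.0008, 0, 0], 0, 0]
    - [[-0.0008, 0, 0], 0, 0]
    - [[-0.0008, 0, 0], 0, 0]
    - [[-0.0008, 0, 0], 0, 0]

```text
time_s: 9.75
position: [0.5453, -0.0024, 0.0272]
tool_rot: [[-1.0, -0.016, -0.008], [-0.016, 1.0, 0.001], [0.008, 0.001, -1.0]]
ft_force: [-16.7, -1.3, 5.8]
grip_width: 0.0189
gripper_force: 99.5
```

Held at about 17 N. I'll back off, lift, and check the row before putting the ruler down.

Request:
drive_tool:
  series:
    - [[0.002, 0, 0], 0, 0]
    - [[0.004, 0, 0], 0, 0]
    - [[0.01, 0, 0], 0, 0]
    - [[0.03, 0, 0], 0, 0]
    - [[0.06, 0, 0], 0, 0]
    - [[0.09, 0, -0.02], 0, 0]
    - [[0.102, 0, -0.05], 0, 0]
    - [[0.102, 0.02, -0.083], 2, 0]
    - [[0.102, 0.06, -0.085], 4, 0]
    - [[0.102, 0.1, -0.085], 6, 0]
    - [[0.102, 0.14, -0.085], 8, 0]
    - [[0.102, 0.18, -0.085], 9, 0]
    - [[0.101, 0.22, -0.085], 10, 0]
    - [[0.1, 0.26, -0.085], 11, 0]
    - [[0.1, 0.3, -0.085], 11.7, 0]
    - [[0.1, 0.33, -0.085], 11.7, 0]
    - [[0.1, 0.35, -0.085], 11.7, 0]
    - [[0.1, 0.35, -0.085], 11.7, 0]

```text
time_s: 11.55
position: [0.4429, 0.348, 0.1124]
tool_rot: [[-0.983, 0.185, 0.002], [0.185, 0.983, 0.001], [-0.001, 0.002, -1.0]]
ft_force: [0.5, 0.2, -2.6]
grip_width: 0.0191
gripper_force: 98.4
```

```bash
python3 - <<'E'
from h import *
d=grab('top');save('t4.png',cv2.resize(d['img'][140:300,70:370],(800,427),interpolation=cv2.INTER_CUBIC))
K=d['camera_matrix'];R=cv2.Rodrigues(d['rvec'])[0];t=d['tvec'].ravel();c=-R.T@t
s=env.observe();print(s['position'],s['tool_rot'],s['ft_force'],s['time_s'])
P=pts(d);m=np.zeros((480,640),np.uint8);m[196:240,225:335]=1
m&=((P[...,2]>.03)&(P[...,2]<.048)).astype(np.uint8)
n,l,st,ce=cv2.connectedComponentsWithStats(m)
for k in range(1,n):
    if st[k,4]>60:
        q=P[l==k];e=[P[:,u][(l[:,u]==k),0].min() for u in range(st[k,0]+3,st[k,0]+st[k,2]-3)]
        print(st[k],cv2.minAreaRect((q[:,:2]*1000).astype(np.float32)),np.round(e,4))
E
```

```text
[0.44288241 0.34662309 0.1123161 ] [[-9.82645074e-01  1.85492551e-01  1.08218518e-03]
 [ 1.85493117e-01  9.82645462e-01  4.47321041e-04]
 [-9.80429637e-04  6.40295721e-04 -9.99999314e-01]] [-0.69270032 -0.65506838 -2.45849427] 11.6
[239 200  17  25 376] ((604.1353759765625, 78.64378356933594), (60.429656982421875, 41.0560302734375), 0.4344082772731781) [0.5749 0.5752 0.5746 0.5744 0.5752 0.5763 0.5753 0.5744 0.5753 0.574
 0.5764]
[260 200  17  25 373] ((605.1446533203125, 25.056303024291992), (60.06146240234375, 40.9156379699707), 0.08097749948501587) [0.5769 0.5761 0.5752 0.5755 0.5752 0.5766 0.5759 0.5755 0.5756 0.5771
 0.5757]
[282 200  16  25 368] ((606.08154296875, -29.117834091186523), (60.66526794433594, 38.799869537353516), 1.6169008016586304) [0.5754 0.5756 0.5768 0.5762 0.5761 0.576  0.5761 0.5764 0.5772 0.5768]
[307 201  16  24 368] ((606.687744140625, -92.60189819335938), (61.298213958740234, 38.29137420654297), 0.8047703504562378) [0.5768 0.5771 0.5778 0.576  0.5768 0.5771 0.5765 0.5772 0.5772 0.5783]
```

View pics/t4.png

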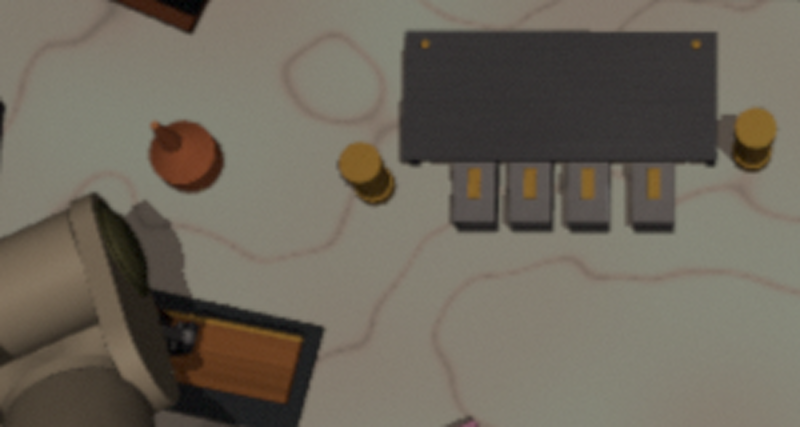

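The row is straight: rear edges at x 0.575–0.577, following the rack's small yaw, with tin centres about 16 mm outside the hood edge. The bystanders look unmoved. Now I'll lay the ruler down.

Request:
drive_tool:
  series:
    - [[-0.006, 0.01, 0], 0, 0]
    - [[-0.006, 0.01, 0.03], 0, 0]
    - [[-0.006, 0.01, 0.06], 0, 0]
    - [[-0.006, 0.01, 0.08], 0, 0]
    - [[-0.006, 0.01, 0.085], 0, 0]
    - [[-0.006, 0.01, 0.088], 0, 0]
    - [[-0.006, 0.01, 0.0895], 0, 0]
    - [[-0.006, 0.01, 0.0905], 0, 0]
    - [[-0.006, 0.01, 0.0905], 0, 0]

```text
time_s: 12.5
position: [0.451, 0.3546, 0.0225]
tool_rot: [[-0.982, 0.187, 0.001], [0.187, 0.982, 0.001], [-0.001, 0.001, -1.0]]
ft_force: [0.6, -0.0, -2.3]
grip_width: 0.019
gripper_force: 98.6
```

Request:
drive_tool:
  series:
    - [[0, 0, 0.0005], 0, 0]
    - [[0, 0, 0.001], 0, 0]
    - [[0, 0, 0.0015], 0, 0]

```text
time_s: 12.8
position: [0.4509, 0.3546, 0.0219]
tool_rot: [[-0.982, 0.187, 0.001], [0.187, 0.982, 0.0], [-0.001, 0.001, -1.0]]
ft_force: [-5.6, -2.8, 15.9]
grip_width: 0.0191
gripper_force: 100.4
```

In contact with the slab. I'll release and rise.

Request:
drive_tool:
  series:
    - [[0, 0, -0.001], 0, 0]
    - [[0, 0, -0.001], 0, 0.05]
    - [[0, 0, -0.001], 0, 0.06]
    - [[0, 0, -0.001], 0, 0.06]
    - [[0, 0, -0.001], 0, 0.06]
    - [[0, 0, -0.001], 0, 0.06]
    - [[0, 0, -0.02], 0, 0.06]
    - [[0, 0, -0.05], 0, 0.06]
    - [[0, 0, -0.09], 0, 0.06]
    - [[0, 0, -0.13], 0, 0.06]
    - [[0, 0, -0.13], 0, 0.06]

```text
time_s: 13.9
position: [0.4526, 0.3556, 0.1557]
tool_rot: [[-0.982, 0.187, 0.009], [0.187, 0.982, 0.005], [-0.008, 0.006, -1.0]]
ft_force: [0.8, 0.6, 0.7]
grip_width: 0.0598
gripper_force: 0.0
```

```bash
python3 - <<'E'
from h import *
w=grab('wrist');save('w5.png',w['img']);P=pts(w)
m=(P[...,2]>.05)&(P[...,2]<.075)&(np.hypot(P[...,0]-.45,P[...,1]-.36)<.06)
q=P[m];print(m.sum(),np.percentile(q[:,2],95),cv2.minAreaRect((q[:,:2]*1000).astype(np.float32)))
print(env.observe()['grip_width'])
E
```

```text
2397 0.06436645705615984 ((450.1509704589844, 355.1219177246094), (19.825544357299805, 55.994117736816406), 79.4923095703125)
0.06005555681133422
```

View pics/w5.png

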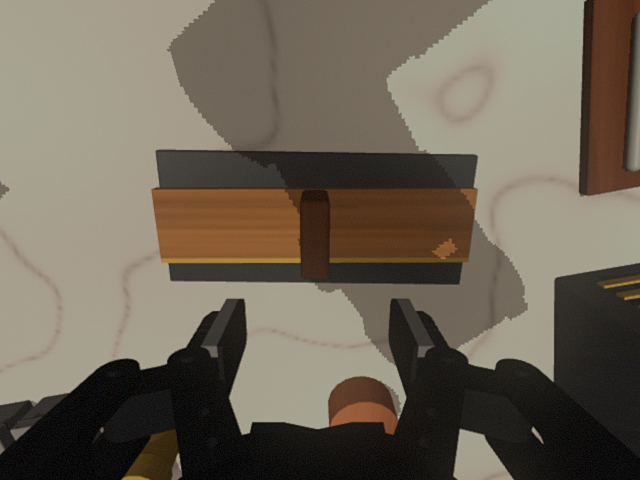

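The ruler lies flat and centred on the slab (rib at (315,235), top 0.064 m high), and the gripper is clear of it. Handing in.

```bash
python3 -c "
from rig import env
print(env.close_job())"
```

```text
the job is handed in; nothing more can be done
None
```

I pushed the four tins against the stop and held them at about 13–17 N for nearly 2 s; they looked square and in line afterwards. The straightedge is flat back on the slab and released, and I handed the job in at about 14 s; no verdict was returned.

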